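# Lock the levelling screw of the analyser plate

## Task

Lock the levelling screw on the grey base plate. Set the long slotted holding key down over both the screw's flat tongue and the fixed anchor pin, all the way home, so that the screw cannot turn; then swing the locknut's lever clockwise (seen from above) by its upright handle until it comes up against its stop. Leave the key sitting in place on the screw and the pin.

Things in the scene. Friction and masses are not known exactly. Their poses are not given: they have to be found in the camera images.
- key_grip (a point): Long holding key, loose, bare aluminium: channel 200 mm long, 28 mm wide, open below and at the ends, grip block (70 x 28 mm, 26 high) on top. Point: block's centre, 49 mm above the underside, 13 below the top; x along the key. Slot 20 mm wide, 30 deep; the lips flare to 40 mm over the lowest 12 mm. Same either way round. The similar key only 100 mm long is too short to use.
- seat (a point): Fixed point 107 mm above the table where key_grip must be when the key is home, lying along this point's y axis either way round (up to 20 mm off along y is fine). Screw axis 45 mm towards -y, anchor pin (14 mm thick) 75 mm towards +y; both end 88 mm above the table. The slot drops over them with 3 mm play a side, guided by its lips.
- unit: Grey steel base plate, 180 x 300 x 12 mm, fixed to the table. Origin on the table under the screw's axis; same axes as seat. The screw ends in an upright flat tongue 80 mm long (along y), 14 mm thick, 10 at its top edge; the tapered anchor pin stands at y = +120 mm. The dark hexagonal locknut with its lever is below the tongue.
- handle (a point): Upright round steel handle at the end of the locknut's lever, 16 mm thick, 25 to 135 mm above the table. Point: on its axis, 117 mm above the table (18 mm below its top). It travels on a level circle of 110 mm radius about the screw's axis; moving it takes about 4 N.
- locknut (a joint): Angle of the locknut relative to the screw, rad, clockwise seen from above: 0 with the lever along the unit's -y, 1.31 at its stop (tight), lever 15 degrees short of -x. Stays where it is left. It is stiffer than the screw: unless the screw is held, the screw turns along and this does not grow.
- screw (a joint): Angle of the screw, rad, clockwise seen from above; 0 with the tongue in line with the anchor pin. It must stay still: held by the key it has about 0.1 rad of play, which the lever takes up first, swinging that much further before the stop.

How it is judged:
By the outcome, as a careful person would: the job done as asked, in the order asked, and still so for the second after the job is handed in, with the robot touching nothing.
It also fails if it takes over 58 s, if anything falls off the work surface, if the arm or the gripper's body presses on something with over 40 N, if the wrist force passes 120 N, or if a joint passes its speed limit or range.

## Robot

A 6-joint arm with a two-finger parallel gripper is mounted at the origin on the work surface. World frame = base frame: x ahead of the robot, y to its left, z up, the work surface at z = 0. Lengths are in m, angles in rad, forces in N, time in s.
With the tool pointing down it reaches from about 0.25 to 0.725 m from the base axis. Payload 4 kg.
Tool frame: the origin (TCP) lies at the very end of the fingers, on their centre line; the grasp point (between the pads) lies 19 mm behind it; z points along the fingers, y is the line along which they close (so a half turn about z gives the same grasp; the last joint's range is limited). The gripper opens to 85 mm and grips with 20 to 120 N. Pads are 22 mm wide; open, the fingers measure 114 mm over their backs; the gripper's body (76 mm by 85 mm) begins 54 mm behind the grasp point. The pads swing forward as they close: fully open they stand 13 mm farther back than shut.
Start: joints at [1.165, 0.241, 0.005, 1.335, 0, 1.571], TCP at [0.197, 0.459, 0.211] pointing down, gripper open.
Joint ranges: [-2.72, 2.72], [-1.05, 1.87], [-1.09, 1.28], [-1.99, 2.15], [-1.42, 1.44], [-3.14, 3.14]. Speed limits (rad/s): [2.79, 2.79, 3.14, 3.14, 3.14, 3.14].

## Interface

Orientations are given as a unit quaternion [x, y, z, w].
In Python, from workcell import bot gives the robot as it stands.
- The arm moves only by the tool carry_out, never from a script. Its argument "increments" is one flat list of numbers, 5 for each row, row after row: the finger opening in cm, from 0 to 8.54, then the shift along the tool's x, y, z in cm, then the turn about the tool's z in rad. A call has exactly 5 rows; each row shifts and turns the commanded pose from where the row before left it, along the tool's axes as they then stand; what a row does not reach is not made up. A row lasts 1/8 s, in which the tool goes at most 62.5 mm and 10.7 degrees, less where a joint would pass 70% of its speed; a pose out of reach is approached as far as the arm can. A call with a gripper value outside its range is refused whole. The fingers move at their own pace and stop on an object; the grip force is fixed at half the most. Time passes only in rows, so rows that do not move let the fingers close, or fill a call up. It gives the time, the measured TCP pose, the force, the opening and the grip force at its end, in the units of the state.
- bot.get_obs(): the state, without advancing time (a new reading comes with each control period).
- bot.camera(name): name is "scene" or "top" or "wrist"; returns a dict with "pixels" (420x560x3 uint8, blue, green, red), "range_z" (420x560 float32, m along the optical axis (not along the pixel's ray), 0 where there is no reading), "mtx" (3x3 intrinsics, pixels), "D" ([k1, k2, p1, p2, k3] as OpenCV has them; the pictures are not rectified), "eye" and "attitude" of the camera in the world. Camera axes: x right, y down, z forward; pixel columns grow to the right and rows downward; lengths in m; the calibration is good to about 2 mm. A picture is of the moment at which its call begins.
- bot.job_done(): hands the job in; it is judged then, once.
Trained networks look in a picture, given as the dict that the camera call returned (one of the last four; its "shot" number tells which), for a name from the list of things; names that differ only in an ending like _2 or _b are one class to them, and where a whole thing is asked for, a point or a joint stands for the part that bears it (a point fixed in the world has none). Each returns a list of dicts, best first, with "p" (0 to 1); they miss things now and then, are a little off and sometimes report something else, mostly with a low value. They report only what shows in the picture. A call takes as long as a camera call.
- bot.find_in(picture, name): "xyz" ([x, y, z] in m, in the coordinates of the camera as it stood for that picture, good to about 4 mm: the middle of the surface that is visible of it).
- bot.regions_of(picture, name): "mask" (420x560 bool, what is visible of it).
- bot.place_of(picture, name): "xyz" ([x, y, z] in m, in the coordinates of the camera as it stood for that picture, good to about 4 mm: a listed point, or the origin of a listed thing).
The state is a dict: "clock": time; "joint_pos": joint angles; "joint_vel": joint speeds; "tau": joint torques, N m; "eef_pos": TCP position; "tool_rot": TCP orientation; "ft_force": force on the tool from outside, world axes, zero at the start; "ft_torque": the same for the moment, N m; "grip_width": finger opening in m; "grasp_force": force on a finger pad.
Only numpy, scipy, OpenCV 4.12 (cv2) and the standard library are available. Lean on these libraries where they do the work, as an engineer would, in place of code of your own. Each camera call takes 0.05 s, during which the arm holds its last target. There are 200 camera calls.

## Working session

There is one attempt and no reset: what is moved stays moved. The work goes in short steps, Python scripts to look and compute and a tool call to move; the robot and the scene stay as the last step left them, time stands still between calls to the robot, and variables do not carry over. Pictures are saved under pics/ and viewed, at most 10 in all, crops included, and the job is handed in when it is done.

Besides the shell and the picture viewer there is one more tool, called after ">>>" by a JSON object that holds its "api" and its "payload". carry_out: Moves the arm, as the interface text tells. Its arguments: {"type":"object","properties":{"increments":{"type":"array","items":{"type":"number"}}},"required":["increments"]}

```bash
mkdir -p pics
cat > h.py <<'E'
import numpy as np, cv2
from scipy.spatial.transform import Rotation as R
from workcell import bot
np.set_printoptions(precision=4,suppress=True)
def w(pic,p): return R.from_quat(pic["attitude"]).apply(p)+np.array(pic["eye"])
def cloud(pic,mask):
    v,u=np.nonzero(mask&(pic["range_z"]>0)); z=pic["range_z"][v,u]
    n=cv2.undistortPoints(np.c_[u,v].astype(np.float32)[:,None],pic["mtx"],np.array(pic["D"]))[:,0]
    return w(pic,np.c_[n*z[:,None],z])
E
python3 - <<'E'
from h import *
ims=[]
for c in ["scene","top"]:
    p=bot.camera(c); print(c,p["eye"],p["attitude"]); ims.append(p["pixels"])
    cv2.imwrite(f"pics/{c}0.png",p["pixels"])
    for n in ["key_grip","seat","unit","handle"]:
        for d in bot.place_of(p,n)[:3]: print(n,d["p"],w(p,d["xyz"]))
    for n in ["key_grip","unit","handle","locknut","screw"]:
        for d in bot.regions_of(p,n)[:3]:
            m=d["mask"]; pc=cloud(p,m)
            if len(pc)<10: continue
            r=cv2.minAreaRect((pc[:,:2]*1000).astype(np.float32))
            print("reg",n,round(d["p"],2),m.sum(),np.median(pc,0),pc.min(0),pc.max(0),r)
print(bot.get_obs())
E
```

```text
scene [0.9371 0.044  0.8236] [ 0.5671  0.7804 -0.2124 -0.1558]
key_grip 0.97 [ 0.4854 -0.3738  0.0521]
seat 0.94 [0.5724 0.1791 0.1083]
unit 0.72 [ 0.5858  0.1374 -0.0021]
handle 0.9 [0.6074 0.0321 0.1139]
reg key_grip 0.89 1548 [ 0.5024 -0.3661  0.0356] [ 0.3658 -0.4193 -0.0035] [ 0.5881 -0.3413  0.0654] ((477.7691345214844, -387.3500061035156), (222.39483642578125, 63.92853546142578), 7.858039855957031)
reg key_grip 0.28 10638 [0.5568 0.137  0.0126] [ 0.4132 -0.0264 -0.0026] [0.6662 0.3067 0.138 ] ((540.4046630859375, 141.22607421875), (186.25042724609375, 305.3885498046875), 15.7432222366333)
reg unit 0.98 10646 [0.5569 0.1372 0.0126] [ 0.4161 -0.0253 -0.0024] [0.6662 0.3099 0.138 ] ((541.4801635742188, 142.1376953125), (182.49179077148438, 305.6424560546875), 15.36313533782959)
reg handle 0.56 678 [0.6043 0.0766 0.0409] [0.5744 0.019  0.0094] [0.619  0.1609 0.138 ] ((591.3258056640625, 90.43048095703125), (43.7783088684082, 141.9254913330078), 5.363690376281738)
reg locknut 0.86 618 [0.6046 0.0784 0.0413] [0.5781 0.0221 0.0116] [0.619  0.1621 0.138 ] ((600.3756103515625, 92.58206
[... 1581 characters left out ...]
), 7.673117160797119)
reg screw 0.35 518 [0.5988 0.0771 0.0409] [0.5577 0.0197 0.0095] [0.6196 0.1596 0.1375] ((589.2914428710938, 87.6720199584961), (52.05364990234375, 139.27220153808594), 5.9757561683654785)
{'clock': 1.0, 'joint_pos': array([ 1.165 ,  0.2406,  0.005 ,  1.3352, -0.    ,  1.5708]), 'joint_vel': array([ 0.0006,  0.0008, -0.0005, -0.0009, -0.002 , -0.0006]), 'tau': array([  0.    , -37.2217,  25.2697,   0.0012,  -0.    ,  -0.    ]), 'eef_pos': array([0.1974, 0.4594, 0.2106]), 'tool_rot': array([0.2015, 0.9795, 0.    , 0.    ]), 'ft_force': array([ 0.1134,  0.4785, -0.7052]), 'ft_torque': array([ 0.0081,  0.0544, -0.0503]), 'grasp_force': 0.0, 'grip_width': 0.085783068915579}
```

View pics/scene0.png

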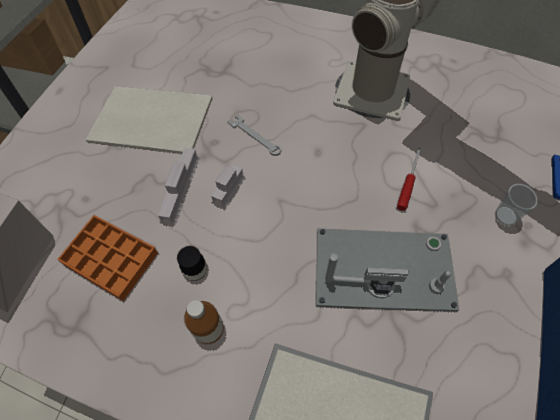

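View pics/top0.png

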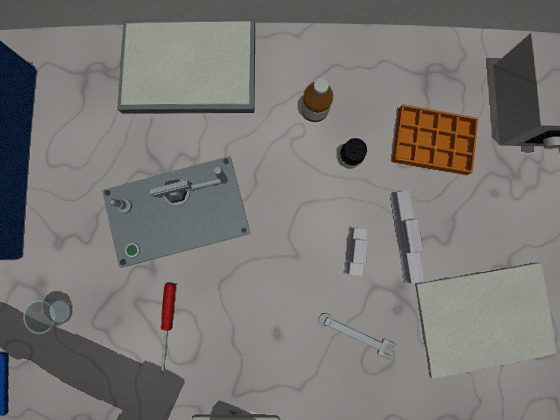

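The scene picture shows the long key at about (178,185), the short one at (227,185), and the unit at about (387,270). The tongue is at (385,275), the pin at (440,282) and the handle at (332,265). Next I'll measure the geometry from depth, mainly to see whether the tongue is in line with the pin.

Run:
```python
from h import *
def rect(q): 
    r=cv2.minAreaRect((q[:,:2]*1000).astype(np.float32)); return r
for c in ["scene","top"]:
    p=bot.camera(c); A=cloud(p,np.ones((420,560),bool))
    box=lambda x0,x1,y0,y1,z0,z1:A[(A[:,0]>x0)&(A[:,0]<x1)&(A[:,1]>y0)&(A[:,1]<y1)&(A[:,2]>z0)&(A[:,2]<z1)]
    print(c)
    q=box(.38,.72,-.06,.33,.009,.016); print("plate",len(q),rect(q))
    q=box(.5,.65,.07,.2,.08,.095); print("tongue",len(q),q.mean(0),rect(q))
    q=box(.5,.62,.22,.3,.078,.095); print("pin",len(q),q.mean(0) if len(q) else 0)
    q=box(.55,.68,-.03,.06,.125,.145); print("handle",len(q),q.mean(0),q.min(0),q.max(0))
    q=box(.36,.62,-.45,-.32,.057,.07); print("block",len(q),q.mean(0),rect(q))
    q=box(.36,.62,-.45,-.32,.03,.07); print("chan",len(q),q.mean(0),rect(q))
    q=A[(A[:,2]<.003)&(A[:,2]>-.01)]; print("table z",np.median(q[:,2]))
    if c=="top": im=p["pixels"][140:280,90:260]
    else: im=p["pixels"][215:325,305:470]
    cv2.imwrite(f"pics/{c}1.png",cv2.resize(im,None,fx=4,fy=4,interpolation=cv2.INTER_CUBIC))
```

```text
scene
plate 8493 ((510.06231689453125, 132.32943725585938), (247.68142700195312, 300.9837951660156), 14.744913101196289)
tongue 282 [0.5852 0.1357 0.0869] ((584.7117919921875, 136.11732482910156), (13.777271270751953, 79.0921859741211), 13.222561836242676)
pin 44 [0.5546 0.2512 0.0851]
handle 65 [0.6121 0.0293 0.1334] [0.6035 0.0221 0.1254] [0.6186 0.0362 0.1376]
block 321 [ 0.4872 -0.3732  0.0619] ((485.17156982421875, -374.38214111328125), (72.94989013671875, 29.689762115478516), 9.349658012390137)
chan 1030 [ 0.4972 -0.3703  0.0454] ((486.06988525390625, -374.4805908203125), (201.5684051513672, 31.420085906982422), 7.773736476898193)
table z 2.1812009096899843e-05
top
plate 8947 ((508.9027099609375, 131.48941040039062), (246.35595703125, 301.7134094238281), 15.07855224609375)
tongue 240 [0.5817 0.1348 0.0873] ((582.14306640625, 134.90646362304688), (12.707742691040039, 79.84541320800781), 14.908903121948242)
pin 41 [0.5512 0.2497 0.086 ]
handle 55 [0.6073 0.0275 0.1342] [0.6003 0.0206 0.1251] [0.6142 0.0344 0.1367]
block 437 [ 0.4837 -0.3749  0.0622] ((484.5843505859375, -375.1849060058594), (68.16668701171875, 30.276935577392578), 8.021081924438477)
chan 1361 [ 0.4815 -0.3742  0.0451] ((484.06280517578125, -375.2765197753906), (200.2556610107422, 30.50586700439453), 8.243145942687988)
table z 0.0002344405549117301
```

View pics/top1.png

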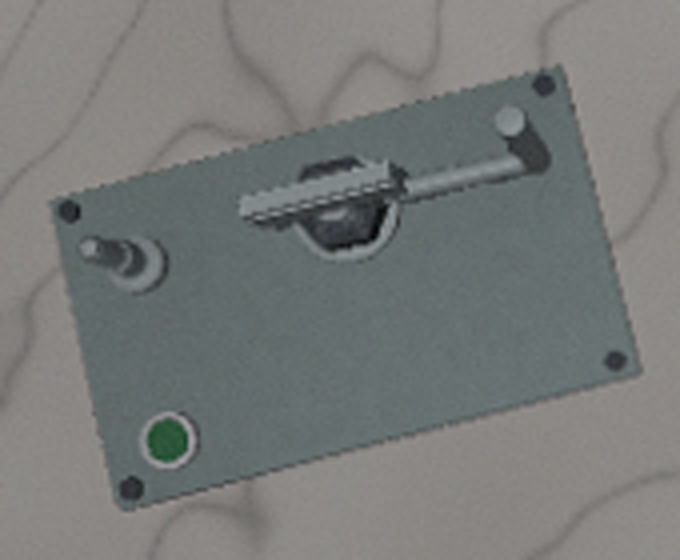

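The tongue is in line with the pin at a yaw of about 14.9°. The handle is at the -y end, so the locknut is near 0. Next I'll plan the approach to the long key.

```bash
cat > plan.py <<'E'
import sys; from h import *
# usage: x y z toolYangleDeg step_cm grip
x,y,z,a,step,g=map(float,sys.argv[1:7]); o=bot.get_obs()
M=R.from_quat(o["tool_rot"]).as_matrix(); pos=o["eef_pos"].copy(); T=np.array([x,y,z])
ang=np.degrees(np.arctan2(M[1,1],M[0,1])); d=(ang-a+180)%360-180   # tool turn deg (+ = cw)
print("now",pos,"ang",ang,"tilt",M[:,2],"F",o["ft_force"],"w",o["grip_width"],"j6",o["joint_pos"][5],"t",o["clock"])
n=max(1,int(np.ceil(max(np.linalg.norm(T-pos)*100/step,abs(d)/10.6-.05)))); n=max(n,1)
th=np.radians(ang)
for i in range(n):
    ty=np.array([np.cos(th),np.sin(th),0]); tx=np.array([-ty[1],ty[0],0]); dl=(T-pos)/(n-i)*100
    s=[round(dl@tx,2 if step<1.5 else 1),round(dl@ty,2 if step<1.5 else 1),round(-dl[2],2 if step<1.5 else 1)]; t=round(np.radians(d)/(n-i),3)
    print(*[g,*s,t],sep=", ",end=",\n")
    pos=pos+(tx*s[0]+ty*s[1]-np.array([0,0,1])*s[2])/100; th-=t; d-=np.degrees(t)
E
python3 plan.py 0.4846 -0.3747 0.15 -82 6.0 6
```

```text
now [0.1974 0.4594 0.2106] ang 66.74769730628037 tilt [ 0.  0. -1.] F [-0.864  -0.4132  0.4772] w 0.08554826970044296 j6 1.5708106694523107 t 1.1
6.0, -4.0, -4.4, 0.4, 0.173,
6.0, -4.6, -3.6, 0.4, 0.173,
6.0, -5.2, -2.8, 0.4, 0.173,
6.0, -5.6, -1.8, 0.4, 0.173,
6.0, -5.8, -0.8, 0.4, 0.173,
6.0, -5.9, 0.2, 0.4, 0.173,
6.0, -5.8, 1.2, 0.4, 0.173,
6.0, -5.5, 2.2, 0.4, 0.173,
6.0, -5.0, 3.1, 0.4, 0.173,
6.0, -4.4, 3.9, 0.4, 0.173,
6.0, -3.7, 4.6, 0.4, 0.173,
6.0, -2.8, 5.1, 0.4, 0.173,
6.0, -1.9, 5.5, 0.4, 0.173,
6.0, -0.9, 5.8, 0.4, 0.174,
6.0, 0.1, 5.9, 0.5, 0.173,
```

>>> {"api": "carry_out", "payload": {"increments": [6, -4.0, -4.4, 0.4, 0.173, 6, -4.6, -3.6, 0.4, 0.173, 6, -5.2, -2.8, 0.4, 0.173, 6, -5.6, -1.8, 0.4, 0.173, 6, -5.8, -0.8, 0.4, 0.173]}}

```text
clock: 1.72
eef_pos: [0.2935, 0.1795, 0.1908]
tool_rot: [0.595, 0.803, 0.001, 0.0]
ft_force: [2.0, 0.9, 0.7]
grip_width: 0.0597
grasp_force: 0.0
```

>>> {"api": "carry_out", "payload": {"increments": [6, -5.9, 0.2, 0.4, 0.173, 6, -5.8, 1.2, 0.4, 0.173, 6, -5.5, 2.2, 0.4, 0.173, 6, -5.0, 3.1, 0.4, 0.173, 6, -4.4, 3.9, 0.4, 0.173]}}

```text
clock: 2.35
eef_pos: [0.3903, -0.0999, 0.1709]
tool_rot: [0.878, 0.479, 0.001, 0.0]
ft_force: [1.4, 0.8, -0.2]
grip_width: 0.0598
grasp_force: 0.0
```

>>> {"api": "carry_out", "payload": {"increments": [6, -3.7, 4.6, 0.4, 0.173, 6, -2.8, 5.1, 0.4, 0.173, 6, -1.9, 5.5, 0.4, 0.173, 6, -0.9, 5.8, 0.4, 0.173, 6, 0.1, 5.9, 0.5, 0.173]}}

```text
clock: 2.98
eef_pos: [0.4853, -0.3771, 0.1495]
tool_rot: [0.998, 0.067, 0.0, 0.0]
ft_force: [1.8, 0.3, 1.7]
grip_width: 0.0601
grasp_force: 0.0
```

```bash
python3 - <<'E'
from h import *
p=bot.camera("wrist"); A=cloud(p,np.ones((420,560),bool)); print(p["eye"])
q=A[(A[:,2]>.056)&(A[:,2]<.068)&(A[:,1]<-.32)&(A[:,1]>-.43)]
print("block",len(q),q.mean(0),cv2.minAreaRect((q[:,:2]*1000).astype(np.float32)) if len(q)>5 else 0)
for d in bot.place_of(p,"key_grip")[:3]: print(d["p"],w(p,d["xyz"]))
cv2.imwrite("pics/w1.png",p["pixels"])
E
python3 plan.py 0.4846 -0.3747 0.03 -82 6 6
```

```text
[ 0.5669 -0.3657  0.3133]
block 3149 [ 0.4877 -0.3756  0.0622] ((485.7789306640625, -375.8828430175781), (69.59359741210938, 27.99854850769043), 7.755160331726074)
0.83 [ 0.485  -0.3757  0.0481]
now [ 0.4852 -0.3801  0.1464] ang -82.30793763527292 tilt [-0.0014 -0.0004 -1.    ] F [-0.1762  1.4207 -0.2014] w 0.06022795133854975 j6 2.3433770494084274 t 3.075
6.0, 0.0, -0.3, 5.8, -0.003,
6.0, 0.0, -0.2, 5.8, -0.002,
```

View pics/w1.png

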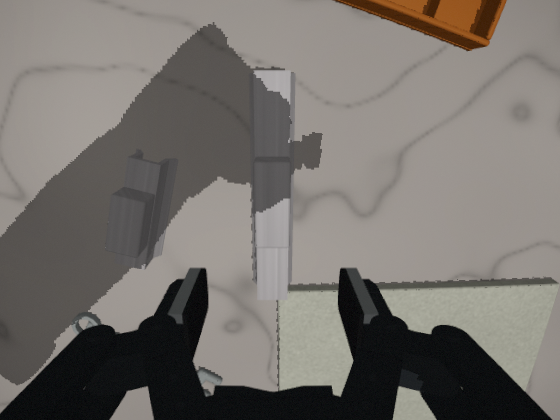

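The long key lies straight ahead at (272,180), under the fingers' line. I'll descend most of the way and let it settle.

>>> {"api": "carry_out", "payload": {"increments": [6, 0, 0, 4.0, 0, 6, 0, 0, 4.0, 0, 6, 0, 0, 0, 0, 6, 0, 0, 0, 0, 6, 0, 0, 0, 0]}}

```text
clock: 3.7
eef_pos: [0.4862, -0.3759, 0.0722]
tool_rot: [0.998, 0.071, 0.002, 0.001]
ft_force: [0.4, 0.7, 0.6]
grip_width: 0.0599
grasp_force: 0.0
```

```bash
python3 plan.py 0.4855 -0.3757 0.03 -82.2 6 6
```

```text
now [ 0.4862 -0.3759  0.0722] ang -81.90880065070176 tilt [ 0.0034 -0.0027 -1.    ] F [0.3693 0.7173 0.6188] w 0.059856309237088734 j6 2.342187434244834 t 3.7
6.0, -0.1, -0.0, 4.2, 0.005,
```

>>> {"api": "carry_out", "payload": {"increments": [6, 0, 0, 2.1, 0.005, 6, 0, 0, 2.1, 0, 6, 0, 0, 0, 0, 2, 0, 0, 0, 0, 2, 0, 0, 0, 0]}}

```text
clock: 4.32
eef_pos: [0.4859, -0.3762, 0.0296]
tool_rot: [0.998, 0.068, 0.001, 0.001]
ft_force: [1.0, 0.1, 1.4]
grip_width: 0.0262
grasp_force: 60.6
```

>>> {"api": "carry_out", "payload": {"increments": [1, 0, 0, 0, 0, 1, 0, 0, 0, 0, 1, 0, 0, 0, 0, 1, 0, 0, 0, 0, 1, 0, 0, 0, 0]}}

```text
clock: 4.95
eef_pos: [0.4859, -0.3762, 0.0296]
tool_rot: [0.998, 0.068, 0.001, 0.001]
ft_force: [-0.1, 0.7, 6.4]
grip_width: 0.0263
grasp_force: 61.0
```

>>> {"api": "carry_out", "payload": {"increments": [1, 0, 0, -1.0, 0, 1, 0, 0, -4.0, 0, 1, 0, 0, -5.0, 0, 1, 0, 0, -5.0, 0, 1, 0, 0, -3.0, 0]}}

```text
clock: 5.58
eef_pos: [0.4849, -0.3751, 0.2102]
tool_rot: [0.998, 0.068, 0.001, 0.001]
ft_force: [0.7, -0.6, -4.6]
grip_width: 0.0265
grasp_force: 60.0
```

```bash
python3 plan.py 0.5717 0.1788 0.20 14.8 6.0 1
```

```text
now [ 0.4849 -0.3751  0.2102] ang -82.2179961145505 tilt [ 0.0015 -0.001  -1.    ] F [ 0.7129 -0.63   -4.6084] w 0.02649722155225339 j6 2.347307717666724 t 5.575
1.0, 1.6, -5.4, 0.1, -0.169,
1.0, 2.5, -5.0, 0.1, -0.169,
1.0, 3.3, -4.5, 0.1, -0.169,
1.0, 4.0, -3.9, 0.1, -0.169,
1.0, 4.6, -3.2, 0.1, -0.17,
1.0, 5.1, -2.4, 0.1, -0.169,
1.0, 5.4, -1.5, 0.1, -0.17,
1.0, 5.6, -0.5, 0.1, -0.169,
1.0, 5.6, 0.4, 0.1, -0.17,
1.0, 5.4, 1.4, 0.1, -0.169,
```

>>> {"api": "carry_out", "payload": {"increments": [1, 1.6, -5.4, 0.1, -0.169, 1, 2.5, -5.0, 0.1, -0.169, 1, 3.3, -4.5, 0.1, -0.169, 1, 4.0, -3.9, 0.1, -0.169, 1, 4.6, -3.2, 0.1, -0.17]}}

```text
clock: 6.2
eef_pos: [0.5272, -0.0965, 0.202]
tool_rot: [0.881, 0.474, -0.001, -0.001]
ft_force: [0.6, 0.6, -3.6]
grip_width: 0.0264
grasp_force: 60.4
```

>>> {"api": "carry_out", "payload": {"increments": [1, 5.1, -2.4, 0.1, -0.169, 1, 5.4, -1.5, 0.1, -0.17, 1, 5.6, -0.5, 0.1, -0.169, 1, 5.6, 0.4, 0.1, -0.17, 1, 5.4, 1.4, 0.1, -0.169]}}

```text
clock: 6.82
eef_pos: [0.5705, 0.1803, 0.1969]
tool_rot: [0.608, 0.794, -0.001, -0.001]
ft_force: [1.0, 0.4, -4.2]
grip_width: 0.0263
grasp_force: 60.4
```

>>> {"api": "carry_out", "payload": {"increments": [1, 0, 0, 0, 0, 1, 0, 0, 0, 0, 1, 0, 0, 0, 0, 1, 0, 0, 0, 0, 1, 0, 0, 0, 0]}}

```text
clock: 7.45
eef_pos: [0.5715, 0.1777, 0.1978]
tool_rot: [0.611, 0.792, 0.0, 0.0]
ft_force: [0.3, 0.1, -4.1]
grip_width: 0.0261
grasp_force: 60.5
```

```bash
python3 - <<'E'
from h import *
for c in ["scene","top","wrist"]:
    p=bot.camera(c); A=cloud(p,np.ones((420,560),bool)); print(c)
    box=lambda x0,x1,y0,y1,z0,z1:A[(A[:,0]>x0)&(A[:,0]<x1)&(A[:,1]>y0)&(A[:,1]<y1)&(A[:,2]>z0)&(A[:,2]<z1)]
    for n,z0,z1 in [("tongue",.083,.092)]:
        q=box(.5,.65,.08,.2,z0,z1)
        if len(q)>5: print(n,len(q),q.mean(0),cv2.minAreaRect((q[:,:2]*1000).astype(np.float32)))
    q=box(.5,.62,.22,.3,.08,.095); print("pin",len(q),q.mean(0) if len(q) else 0)
    # key channel top z ~0.206
    q=box(.48,.66,.06,.30,.165,.215)
    if len(q)>5: print("key",len(q),q.mean(0),cv2.minAreaRect((q[:,:2]*1000).astype(np.float32)))
    for n in ["key_grip","seat"]:
        for d in bot.place_of(p,n)[:1]: print(n,d["p"],w(p,d["xyz"]))
    if c!="top": cv2.imwrite(f"pics/{c}2.png",p["pixels"])
E
python3 plan.py 0.5717 0.1788 0.15 14.8 6.0 1
```

```text
scene
tongue 234 [0.5843 0.1357 0.0878] ((583.4801025390625, 135.64181518554688), (12.196737289428711, 79.04342651367188), 13.886913299560547)
pin 38 [0.5544 0.2514 0.0861]
key 2257 [0.5826 0.1731 0.1931] ((574.4822387695312, 179.59725952148438), (36.61392593383789, 201.58502197265625), 14.239666938781738)
key_grip 0.96 [0.5715 0.1805 0.2166]
seat 0.83 [0.5719 0.1822 0.1077]
top
tongue 83 [0.5799 0.1323 0.0873] ((579.8008422851562, 134.059814453125), (4.354310035705566, 78.21598815917969), 14.87294864654541)
pin 0 0
key 1509 [0.5691 0.1592 0.1956] ((568.3338012695312, 178.2030487060547), (37.85520553588867, 201.29473876953125), 15.88970947265625)
key_grip 0.82 [0.5692 0.1744 0.2146]
seat 0.74 [0.5698 0.1795 0.108 ]
wrist
pin 0 0
key 12850 [0.5593 0.2253 0.2006] ((571.4319458007812, 178.63589477539062), (39.90654754638672, 200.18130493164062), 14.698896408081055)
key_grip 0.58 [0.5723 0.1806 0.2141]
now [0.5713 0.1787 0.1976] ang 14.787535129392111 tilt [-0.0001 -0.     -1.    ] F [-0.4728 -0.7273 -2.923 ] w 0.026025579001683428 j6 1.6158899965920597 t 7.9
1.0, -0.0, 0.0, 4.8, -0.0,
```

View pics/wrist2.png

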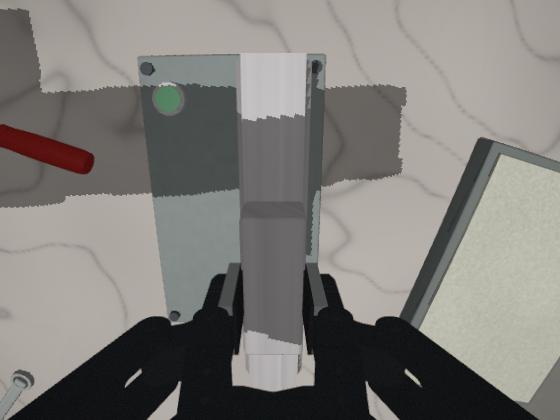

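The key sits straight in the fingers at (272,200), square above the unit. I'll lower it to just above the tongue, then go slowly.

>>> {"api": "carry_out", "payload": {"increments": [1, 0, 0, 4.0, 0, 1, 0, 0, 3.0, 0, 1, 0, 0, 0.5, 0, 1, 0, 0, 0.5, 0, 1, 0, 0, 0.5, 0]}}

```text
clock: 8.52
eef_pos: [0.5727, 0.1791, 0.114]
tool_rot: [0.61, 0.792, 0.001, 0.001]
ft_force: [-0.5, -0.1, -4.1]
grip_width: 0.0264
grasp_force: 60.5
```

>>> {"api": "carry_out", "payload": {"increments": [1, 0, 0, 0.4, 0, 1, 0, 0, 0.4, 0, 1, 0, 0, 0.3, 0, 1, 0, 0, 0, 0, 1, 0, 0, 0, 0]}}

```text
clock: 9.15
eef_pos: [0.5715, 0.1787, 0.1017]
tool_rot: [0.61, 0.792, 0.0, 0.0]
ft_force: [0.5, -0.4, -4.2]
grip_width: 0.0263
grasp_force: 60.5
```

No contact so far and the slot is over both. I'll keep going down.

>>> {"api": "carry_out", "payload": {"increments": [1, 0, 0, 0.4, 0, 1, 0, 0, 0.4, 0, 1, 0, 0, 0.3, 0, 1, 0, 0, 0.1, 0, 1, 0, 0, 0, 0]}}

```text
clock: 9.78
eef_pos: [0.5713, 0.1787, 0.0895]
tool_rot: [0.61, 0.792, -0.0, -0.0]
ft_force: [-0.2, 0.4, -3.5]
grip_width: 0.0262
grasp_force: 60.6
```

>>> {"api": "carry_out", "payload": {"increments": [1, 0, 0, 0.1, 0, 1, 0, 0, 0.1, 0, 1, 0, 0, 0, 0, 1, 0, 0, 0, 0, 1, 0, 0, 0, 0]}}

```text
clock: 10.4
eef_pos: [0.5715, 0.1787, 0.0877]
tool_rot: [0.61, 0.792, 0.0, 0.0]
ft_force: [0.7, -0.3, -3.2]
grip_width: 0.0267
grasp_force: 60.7
```

>>> {"api": "carry_out", "payload": {"increments": [1, 0, 0, 0.1, 0, 1, 0, 0, 0.1, 0, 1, 0, 0, 0, 0, 1, 0, 0, 0, 0, 1, 0, 0, 0, 0]}}

```text
clock: 11.02
eef_pos: [0.5715, 0.1787, 0.0876]
tool_rot: [0.61, 0.792, 0.001, 0.0]
ft_force: [-3.4, -1.0, 5.7]
grip_width: 0.0263
grasp_force: 61.9
```

The key is on the tongue: the force reversed and the height matches. Now I'll release it, back off and check.

>>> {"api": "carry_out", "payload": {"increments": [6, 0, 0, 0, 0, 6, 0, 0, 0, 0, 6, 0, 0, -4, 0, 6, 0, 0, -5, 0, 6, 0, 0, -2, 0]}}

```text
clock: 11.65
eef_pos: [0.5732, 0.1793, 0.1992]
tool_rot: [0.61, 0.792, 0.002, 0.002]
ft_force: [0.3, -0.1, -1.1]
grip_width: 0.0602
grasp_force: 0.0
```

```bash
cat > chk.py <<'E'
import sys; from h import *
for c in ["scene","top"]:
    p=bot.camera(c); A=cloud(p,np.ones((420,560),bool)); print(c)
    box=lambda x0,x1,y0,y1,z0,z1:A[(A[:,0]>x0)&(A[:,0]<x1)&(A[:,1]>y0)&(A[:,1]<y1)&(A[:,2]>z0)&(A[:,2]<z1)]
    q=box(.5,.65,.06,.30,.114,.127)
    if len(q)>5: print("blocktop",len(q),q.mean(0),np.median(q[:,2]),cv2.minAreaRect((q[:,:2]*1000).astype(np.float32)))
    q=box(.5,.65,.06,.30,.088,.1)
    for s,e in ((q[:,1]<.13,"-y"),(q[:,1]>.23,"+y")):
        if s.sum()>5: print("chan top",e,s.sum(),np.median(q[s],0))
    q=box(.4,.68,-.03,.12,.128,.145); print("handle",len(q),q.mean(0) if len(q) else 0)
    for n in ["key_grip","seat","handle"]:
        for d in bot.place_of(p,n)[:1]: print(n,d["p"],w(p,d["xyz"]))
    if c=="scene": cv2.imwrite(f"pics/{sys.argv[1]}.png",cv2.resize(p["pixels"][200:330,290:480],None,fx=4,fy=4))
E
python3 chk.py s3; python3 plan.py 0.6105 0.0287 0.165 14.8 6 4
```

```text
scene
blocktop 548 [0.5739 0.1788 0.12  ] 0.12030581311997329 ((572.4466552734375, 178.97767639160156), (29.4005184173584, 71.05590057373047), 13.68675708770752)
chan top -y 361 [0.5919 0.107  0.0942]
chan top +y 332 [0.5547 0.2534 0.0942]
handle 58 [0.6115 0.0291 0.1341]
key_grip 0.82 [0.5697 0.1806 0.1081]
seat 0.67 [0.5739 0.1819 0.1103]
handle 0.61 [0.6103 0.0304 0.1148]
top
blocktop 481 [0.572  0.1747 0.12  ] 0.12013692374661256 ((571.4862670898438, 177.29360961914062), (29.30693817138672, 69.39419555664062), 15.042484283447266)
chan top -y 352 [0.5896 0.1054 0.0943]
chan top +y 29 [0.5529 0.2731 0.0938]
handle 54 [0.6073 0.0276 0.1346]
key_grip 0.64 [0.5688 0.1779 0.1033]
seat 0.93 [0.5671 0.1791 0.1066]
handle 0.87 [0.6103 0.0241 0.117 ]
now [0.5705 0.1784 0.1938] ang 14.782588744153298 tilt [-0.0031 -0.001  -1.    ] F [-0.2497 -0.5265 -0.2101] w 0.060334484190874435 j6 1.6158922439489383 t 12.05
4.0, -5.2, 0.0, 1.0, -0.0,
4.0, -5.1, 0.0, 0.9, -0.0,
4.0, -5.2, 0.0, 1.0, -0.0,
```

View pics/s3.png

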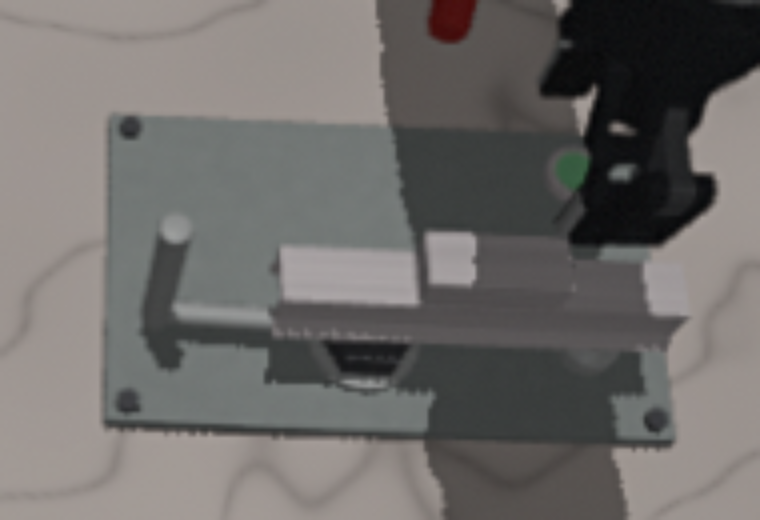

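The crop shows the key level over the tongue and pin, from (275,270) to (690,290). The block top is at 0.120 m as it should be, so the key is home. The handle is free at (175,230), so that's next.

>>> {"api": "carry_out", "payload": {"increments": [4, -5.2, 0, 1.0, 0, 4, -5.1, 0, 0.9, 0, 4, -5.2, 0, 1.0, 0, 4, 0, 0, 0, 0, 4, 0, 0, 0, 0]}}

```text
clock: 12.68
eef_pos: [0.6104, 0.0289, 0.1657]
tool_rot: [0.611, 0.792, -0.0, -0.001]
ft_force: [-0.7, 0.1, -0.0]
grip_width: 0.0403
grasp_force: 0.0
```

```bash
python3 plan.py 0.6105 0.0287 0.098 14.8 3.5 4
```

```text
now [0.6104 0.0289 0.1657] ang 14.748649426722471 tilt [-0.0018  0.0004 -1.    ] F [-0.7494  0.1388 -0.0485] w 0.040289127253756385 j6 1.360334673032676 t 12.675
4.0, -0.0, 0.0, 3.4, -0.0,
4.0, -0.0, 0.0, 3.4, -0.001,
```

>>> {"api": "carry_out", "payload": {"increments": [4, 0, 0, 3.4, 0, 4, 0, 0, 3.4, 0, 4, 0, 0, 0, 0, 1.9, 0, 0, 0, 0, 1.9, 0, 0, 0, 0]}}

```text
clock: 13.3
eef_pos: [0.6119, 0.0295, 0.1005]
tool_rot: [0.61, 0.792, 0.001, 0.001]
ft_force: [-0.9, -0.9, -0.9]
grip_width: 0.019
grasp_force: 0.2
```

Run:
```python
from h import *
o=bot.get_obs(); print(o["eef_pos"],o["grip_width"],o["ft_force"])
# arc plan: turn fraction f of lever angle; cage following, 12 rows x ~0.105
S=np.array([.5832,.1353]); psi=np.radians(14.85); M=R.from_quat(o["tool_rot"]).as_matrix(); th=np.arctan2(M[1,1],M[0,1])
pos=o["eef_pos"][:2].copy()
H=lambda a:S+.110*np.array([np.cos(psi-np.pi/2-a),np.sin(psi-np.pi/2-a)])
print(H(0))
for a in np.arange(.1,1.55,.1):
    ty=np.array([np.cos(th),np.sin(th)]); tx=np.array([-ty[1],ty[0]]); d=(H(a)-pos)*100
    s=[round(d@tx,2),round(d@ty,2)]; print(round(a,2),1.9,*s,0,.09,sep=", "); pos=pos+(tx*s[0]+ty*s[1])/100; th-=.09
```

```text
[0.6119 0.0295 0.1005] 0.0189694117642288 [-0.893  -0.9185 -0.9353]
[0.6114 0.029 ]
0.1, 1.9, 0.02, -1.16, 0, 0.09
0.2, 1.9, 0.07, -1.1, 0, 0.09
0.3, 1.9, 0.07, -1.09, 0, 0.09
0.4, 1.9, 0.09, -1.1, 0, 0.09
0.5, 1.9, 0.1, -1.09, 0, 0.09
0.6, 1.9, 0.11, -1.1, 0, 0.09
0.7, 1.9, 0.12, -1.09, 0, 0.09
0.8, 1.9, 0.13, -1.09, 0, 0.09
0.9, 1.9, 0.14, -1.09, 0, 0.09
1.0, 1.9, 0.15, -1.09, 0, 0.09
1.1, 1.9, 0.17, -1.09, 0, 0.09
1.2, 1.9, 0.17, -1.08, 0, 0.09
1.3, 1.9, 0.19, -1.09, 0, 0.09
1.4, 1.9, 0.19, -1.08, 0, 0.09
1.5, 1.9, 0.21, -1.08, 0, 0.09
```

>>> {"api": "carry_out", "payload": {"increments": [1.9, 0, -1.1, 0.2, 0.09, 1.9, 0.07, -1.1, 0, 0.09, 1.9, 0.07, -1.1, 0, 0.09, 1.9, 0.09, -1.1, 0, 0.09, 1.9, 0.1, -1.1, 0, 0.09]}}

```text
clock: 13.92
eef_pos: [0.559, 0.0273, 0.0986]
tool_rot: [0.773, 0.635, 0.002, 0.002]
ft_force: [3.6, -0.6, -1.4]
grip_width: 0.0191
grasp_force: 1.7
```

```bash
cat > ang.py <<'E'
from h import *
o=bot.get_obs(); S=np.array([.5832,.1353]); v=o["eef_pos"][:2]-S; psi=np.radians(14.85)
a=(psi-np.pi/2)-np.arctan2(v[1],v[0]); u=v/np.linalg.norm(v); t=np.array([u[1],-u[0]])
f=o["ft_force"][:2]; M=R.from_quat(o["tool_rot"]).as_matrix()
print("a",a,"r",np.linalg.norm(v),"F tang",f@t,"rad",f@u,"z",o["eef_pos"][2],"j6",o["joint_pos"][5],"turnErr",psi-np.arctan2(M[1,1],M[0,1])-a, "tilt",M[:,2])
E
python3 ang.py; python3 chk.py s4
```

```text
a 0.4799845646776286 r 0.11065902122874599 F tang -3.6046784087480384 rad -0.2168780845254473 z 0.09860581590507193 j6 1.8159981549943505 turnErr -0.025213767677855325 tilt [ 0.0063 -0.001  -1.    ]
scene
blocktop 554 [0.5747 0.1792 0.12  ] 0.12029136417864789 ((573.3241577148438, 179.13052368164062), (29.948022842407227, 71.10206604003906), 12.932242393493652)
chan top -y 364 [0.5919 0.1069 0.0945]
chan top +y 343 [0.5576 0.2537 0.0942]
handle 7 [0.5715 0.0365 0.1374]
key_grip 0.82 [0.5722 0.1796 0.1135]
seat 0.75 [0.5738 0.1812 0.1072]
handle 0.81 [0.5591 0.0294 0.1187]
top
handle 5 [0.5364 0.0229 0.1316]
handle 0.4 [0.5572 0.0263 0.1185]
```

The handle follows with a tangential force of about 4 N, and the key is staying put. I'll carry on.

>>> {"api": "carry_out", "payload": {"increments": [1.9, 0.11, -1.1, 0, 0.09, 1.9, 0.12, -1.1, 0, 0.09, 1.9, 0.13, -1.1, 0, 0.09, 1.9, 0.14, -1.1, 0, 0.09, 1.9, 0.15, -1.1, 0, 0.09]}}

```text
clock: 14.95
eef_pos: [0.5092, 0.053, 0.0971]
tool_rot: [0.895, 0.446, 0.001, 0.001]
ft_force: [2.8, -2.5, 0.1]
grip_width: 0.0192
grasp_force: 1.7
```

```bash
python3 ang.py
```

```text
a 0.9920740077595882 r 0.11067455606337948 F tang -3.7821576564487414 rad -0.04594979609731728 z 0.09707924869038742 j6 2.321006056881463 turnErr -0.08761832634647204 tilt [ 0.0023 -0.0016 -1.    ]
```

>>> {"api": "carry_out", "payload": {"increments": [1.9, 0.17, -1.1, 0, 0.09, 1.9, 0.17, -1.1, 0, 0.09, 1.9, 0.19, -1.1, 0, 0.09, 1.9, 0.1, -0.5, 0, 0.045, 1.9, 0, 0, 0, 0]}}

```text
clock: 15.58
eef_pos: [0.485, 0.084, 0.0968]
tool_rot: [0.953, 0.303, 0.0, 0.0]
ft_force: [1.0, -2.4, 1.4]
grip_width: 0.0189
grasp_force: 0.8
```

```bash
python3 ang.py
```

```text
a 1.3482638384957135 r 0.11078130151420908 F tang -2.5652863433598343 rad 0.18010341662965743 z 0.09680356446997652 j6 2.698606338126768 turnErr -0.13320355690094576 tilt [ 0.0003 -0.0007 -1.    ]
```

Now small steps until the stop.

>>> {"api": "carry_out", "payload": {"increments": [1.9, 0.05, -0.25, 0, 0.02, 1.9, 0.05, -0.25, 0, 0.02, 1.9, 0.05, -0.25, 0, 0.02, 1.9, 0, 0, 0, 0, 1.9, 0, 0, 0, 0]}}

```text
clock: 16.2
eef_pos: [0.4818, 0.0913, 0.0965]
tool_rot: [0.962, 0.273, -0.0, -0.0]
ft_force: [-0.1, -2.9, 0.7]
grip_width: 0.0188
grasp_force: 1.1
```

```bash
python3 ang.py
```

```text
a 1.420861556419907 r 0.11056830688072297 F tang -2.5870542479296446 rad 1.2529379138368373 z 0.09648509096147387 j6 2.7746850386933404 turnErr -0.1448922408924327 tilt [-0.0004  0.0003 -1.    ]
```

>>> {"api": "carry_out", "payload": {"increments": [1.9, 0.04, -0.2, 0, 0.01, 1.9, 0.04, -0.2, 0, 0.01, 1.9, 0, 0, 0, 0, 1.9, 0, 0, 0, 0, 1.9, 0, 0, 0, 0]}}

```text
clock: 16.82
eef_pos: [0.4813, 0.0926, 0.0965]
tool_rot: [0.965, 0.263, 0.0, 0.003]
ft_force: [3.1, -9.2, -0.1]
grip_width: 0.0192
grasp_force: 4.8
```

```bash
python3 ang.py
```

```text
a 1.4333281515474083 r 0.11049284380253394 F tang -9.711641357667546 rad 0.6827828167198832 z 0.09651406786077422 j6 2.803422334776111 turnErr -0.1351242429511017 tilt [ 0.0015 -0.0051 -1.    ]
```

That's the stop: the force is rising. One more small push to confirm.

>>> {"api": "carry_out", "payload": {"increments": [1.9, 0.02, -0.15, 0, 0, 1.9, 0.02, -0.15, 0, 0, 1.9, 0, 0, 0, 0, 1.9, 0, 0, 0, 0, 1.9, 0, 0, 0, 0]}}

```text
clock: 17.45
eef_pos: [0.481, 0.0931, 0.0965]
tool_rot: [0.965, 0.262, 0.0, 0.005]
ft_force: [5.3, -15.7, -0.3]
grip_width: 0.0192
grasp_force: 8.0
```

```bash
python3 ang.py
```

```text
a 1.4383795302392248 r 0.11057228765533147 F tang -16.55163540251638 rad 1.1055385788002128 z 0.09647919650666925 j6 2.809589599674402 turnErr -0.13836977341701795 tilt [ 0.0031 -0.0098 -0.9999]
```

It's firmly against the stop. Now I'll take the pressure off, open the fingers and rise.

>>> {"api": "carry_out", "payload": {"increments": [2.4, 0, 0.4, 0, 0, 4, 0, 0, 0, 0, 4, 0, 0, 0, 0, 4, 0, 0, -4, 0, 4, 0, 0, -5, 0]}}

```text
clock: 18.08
eef_pos: [0.48, 0.0949, 0.1864]
tool_rot: [0.964, 0.264, -0.002, -0.001]
ft_force: [1.2, 0.5, 0.2]
grip_width: 0.0401
grasp_force: 0.0
```

>>> {"api": "carry_out", "payload": {"increments": [4, 0, 0, -3, 0, 4, 4, 0, 0, 0, 4, 6, 0, 0, 0, 4, 6, 0, 0, 0, 4, 6, 0, 0, 0]}}

```text
clock: 18.7
eef_pos: [0.6719, 0.2082, 0.2168]
tool_rot: [0.964, 0.264, 0.0, -0.0]
ft_force: [0.6, -0.1, -0.2]
grip_width: 0.0402
grasp_force: 0.0
```

```bash
sed -i 's/\.4,\.68,-\.03,\.12,\.128/.4,.56,.04,.14,.128/' chk.py; python3 chk.py s5
python3 - <<'E'
from h import *
print(bot.get_obs()["eef_pos"])
E
```

```text
scene
blocktop 530 [0.5743 0.1783 0.12  ] 0.12010945675046897 ((573.3645629882812, 179.75465393066406), (29.380611419677734, 71.49479675292969), 12.815505981445312)
chan top -y 358 [0.5916 0.1071 0.0942]
chan top +y 20 [0.5511 0.2327 0.0939]
handle 55 [0.4852 0.0914 0.1337]
key_grip 0.79 [0.5719 0.1823 0.1097]
seat 0.76 [0.5701 0.1818 0.1068]
handle 0.98 [0.4841 0.0923 0.1177]
top
blocktop 518 [0.5719 0.1772 0.1199] 0.11999357424901408 ((572.3067016601562, 178.17982482910156), (28.517955780029297, 71.32598876953125), 13.410515785217285)
chan top -y 353 [0.5894 0.1054 0.0941]
chan top +y 320 [0.5548 0.2531 0.0943]
handle 51 [0.4829 0.0905 0.1349]
key_grip 0.79 [0.5697 0.1781 0.106 ]
seat 0.61 [0.5691 0.1798 0.1051]
handle 0.9 [0.4829 0.0862 0.1167]
[0.6698 0.2058 0.2188]
```

View pics/s5.png

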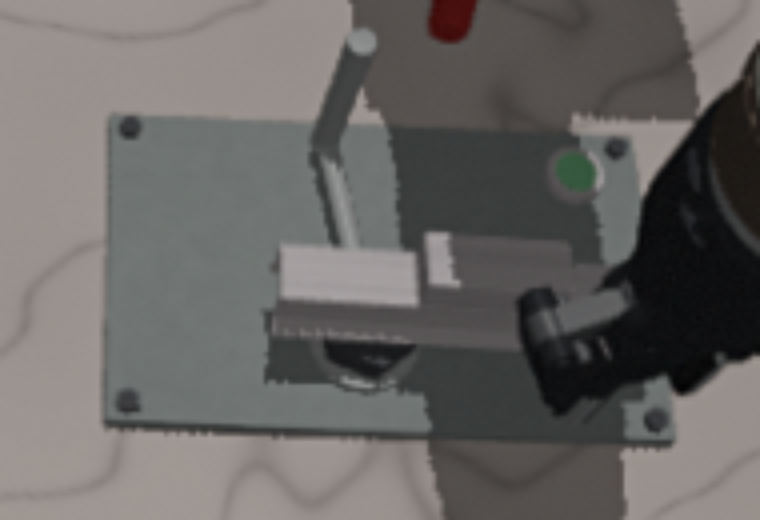

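The key is still level and home (block top at 0.120 m). The lever is swung round to (350,240), at 1.41 rad: 1.31 plus the 0.1 of play. The gripper is clear, so I'm handing in.

```bash
python3 -c "
from h import *
print(bot.job_done())"
```

```text
the job is handed in; nothing more can be done
None
```

The job is handed in, with no verdict returned: the long key sits home on the screw and pin, the lever was swung clockwise up against its stop, and the gripper is clear of everything.

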